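# Put two brittle wax seals away in padded boxes

### The job

Take the two wax seals out of their wooden cradles and put them away one at a time, each standing upright on its foot on the foam pad in its own grey box: the round seal in the box with the wide slot, the tall oval seal in the box with the narrow slot. They are brittle: grip them lightly, never bump or press them against a box or its pad with more than about 15 N, and never drop them, not even the last few millimetres; the pads lie at unknown depths, so feel for the pad before letting go. Leave the other things on the table where they are.

Things in the scene. Friction and masses are not known exactly. Their poses are not given: they have to be found in the camera images.
- seal_round: round brown wax seal standing on edge, 90 mm wide and 86 mm high, with a flat 36 mm wide at the foot; 18 mm thick along its y axis, x along its width, z up. 0.1-0.2 kg. Origin: centre of its flat foot. Bears 50 N per finger pad (20 to 35 N holds it) and 15 N against a box or pad. Grip it across its thickness, fingertips at most 22 mm below its top to clear the box. Its two faces are alike
- seal_oval: tall oval brown wax seal standing on edge, 68 mm wide and 110 mm high, with a flat 30 mm wide at the foot; 18 mm thick along its y axis, x along its width, z up. 0.1-0.2 kg. Origin: centre of its flat foot. Bears 50 N per finger pad (20 to 35 N holds it) and 15 N against a box or pad. Grip it across its thickness, fingertips at most 22 mm below its top to clear the box. Its two faces are alike
- box_wide: fixed grey board box for the round seal, open on top, 74 mm high, 118 x 46 mm outside (foot plate: 5 mm thick, 5 mm wider all round). One upright slot 98 mm long (its x axis) by 26 mm wide (its y axis), walls 10 mm, with a level foam pad inside at a depth that differs and is not measured. Origin: centre of the underside, on the table; z up
- box_narrow: fixed grey board box for the oval seal, open on top, 74 mm high, 96 x 46 mm outside (foot plate: 5 mm thick, 5 mm wider all round). One upright slot 76 mm long (its x axis) by 26 mm wide (its y axis), walls 10 mm, with a level foam pad inside at a depth that differs and is not measured. Origin: centre of the underside, on the table; z up
- box_wide_mouth (a point): centre of the mouth of the slot for the round seal, 74 mm above the table. The top of the dark foam pad lies anywhere from 28 to 58 mm below it (16 to 46 mm above the table). The pad gives 1 mm per 2.5 N, up to 8 mm
- box_narrow_mouth (a point): centre of the mouth of the slot for the oval seal, 74 mm above the table. The top of the dark foam pad lies anywhere from 28 to 58 mm below it (16 to 46 mm above the table). The pad gives 1 mm per 2.5 N, up to 8 mm
- cradle_round: fixed wooden cradle, 34 mm high, 120 x 46 mm, in whose slot (96 mm along its x axis, 22 mm along y, floor 6 mm above the table) the round seal stands at the start. Origin: centre of the underside; z up
- cradle_oval: fixed wooden cradle, 34 mm high, 100 x 46 mm, in whose slot (76 mm along its x axis, 22 mm along y, floor 6 mm above the table) the oval seal stands at the start. Origin: centre of the underside; z up
- spray_bottle: bystander: white spray bottle with a blue head, 80 mm across and 212 mm high; origin under its centre
- brush: bystander: dusting brush lying flat, 170 mm long; origin under its middle, x along it
- press_weight: bystander: dark steel weight, 68 mm across and 65 mm high with its knob; origin under its centre
- eraser_block: bystander: black rubber block 75 x 40 x 22 mm; origin under its centre
There are look-alikes about, which are no part of the job. What is shaped like the seal_round but orange is not meant.

How it is judged:
By the outcome, as a careful person would: the job done as asked, in the order asked, and still so for the second after the job is handed in, with the robot touching nothing.
It also fails if it takes over 64 s, if anything falls off the work surface, if the arm or the gripper's body presses on something with over 40 N, if the wrist force passes 120 N, or if a joint passes its speed limit or range.

### The arm

A 6-joint arm with a two-finger parallel gripper is mounted at the origin on the work surface. World frame = base frame: x ahead of the robot, y to its left, z up, the work surface at z = 0. Lengths are in mm, angles in rad, forces in N, time in s.
With the tool pointing down it reaches from about 350 to 875 mm from the base axis. Payload 4.2 kg.
Tool frame: the origin (TCP) lies where the fingers leave the gripper's body, on its centre line; the fingertips stand 70 mm ahead of it and the grasp point (between the pads) lies ahead of it (robot.hold_point_z is the z of the grasp point in the tool frame, in mm); z points along the fingers, y is the line along which they close (so a half turn about z gives the same grasp; the last joint's range is limited). The gripper opens to 87 mm and grips with 3 to 60 N. Pads are 19 mm wide; open, the fingers measure 117 mm over their backs; the gripper's body (75 mm by 190 mm) begins 51 mm behind the grasp point.
Start: joints at [-0.863, 0.385, 0.008, 0, -1.194, -0.259], TCP at [271.19, -563.077, 292.25] pointing down, gripper open.
Joint ranges: [-3.14, 3.14], [-1.21, 2.06], [-1.07, 1.41], [-3.16, 2.05], [-2.99, -0.16], [-3.1, 3.1]. Speed limits (rad/s): [2.79, 2.79, 3.14, 3.14, 3.14, 3.14].

### API

Orientations are given as a unit quaternion [x, y, z, w].
In Python, from cell import robot, eyes, workorder, models gives the robot as it stands.
- The arm moves only by the shell command python3 -m creep 'ROWS' [OPENING] [FORCE]. ROWS is JSON, a list of rows, each a list of 2 entries, a list of its own where there are three numbers: the shift along the world's x, y, z in mm, then the turn, a rotation vector about the world's x, y, z in rad. In form: [[[x, y, z], [rx, ry, rz]], ...]. A call has 1 to 20 rows; each row is the pose to reach, as a shift and turn from the pose commanded when the call began; what a row does not reach only later rows make up. A row lasts 1/8 s, in which the tool goes at most 62.5 mm and 10.7 degrees, less where a joint would pass 70% of its speed; a pose out of reach is approached as far as the arm can. A call with a gripper value outside its range is refused whole. OPENING is the opening, from -1 (shut) to 1 (fully open), set as the call begins (- or left out, the last holds). The fingers move at their own pace and stop on an object; FORCE is the grip in N (left out, the last holds). Time passes only in rows, so rows that repeat a pose let the fingers close. It gives the time, the measured TCP pose, the force, the opening and the grip force at its end, in the units of the state.
- robot.get_state(): the state, without advancing time (a new reading comes with each control period).
- eyes.capture(name): name is "scene" or "side" or "wrist"; returns a dict with "color" (420x560x3 uint8, red, green, blue), "K" (3x3 intrinsics, pixels), "R" (3x3) and "t" (3): a world point X has camera coordinates R X + t; the wrist camera has in their place "mount" (4x4, takes a point from camera to tool coordinates, whose origin is the TCP and whose axes are the flange's). Camera axes: x right, y down, z forward; pixel columns grow to the right and rows downward; lengths in mm; the calibration is good to about 2 mm. A picture is of the moment at which its call begins: read the wrist's pose just before it. There is no depth.
- workorder.finish_job(): hands the job in; it is judged then, once.
Trained networks look in the newest picture that a camera, given by its name, has taken for a name from the list of things; names that differ only in an ending like _2 or _b are one class to them, and where a whole thing is asked for, a point or a joint stands for the part that bears it (a point fixed in the world has none). Each returns a list of dicts, best first, with "conf" (0 to 1); they miss things now and then, are a little off and sometimes report something else, mostly with a low value. They report only what shows in the picture. A call takes as long as a camera call. They do not tell look-alikes from the thing itself.
- models.recognise(camera, label): "position" ([row, column] in pixels, amid what is visible of it).
- models.pinpoint(camera, label): "position" ([row, column] in pixels: a listed point, or the origin of a listed thing).
The state is a dict: "clock": time; "joints": joint angles; "qvel": joint speeds; "joint_torque": joint torques, N m; "eef_pos": TCP position; "eef_rot": TCP orientation; "contact_force": force on the tool from outside, world axes, zero at the start; "torque": the same for the moment, N m; "width": finger opening in mm; "grasp_force": force on a finger pad.
Only numpy, scipy, OpenCV 4.12 (cv2) and the standard library are available. Lean on these libraries where they do the work, as an engineer would, in place of code of your own. Each camera call takes 0.05 s, during which the arm holds its last target. There are 200 camera calls.

## Working session

There is one attempt and no reset: what is moved stays moved. The work goes in short steps, Python scripts to look and compute and a shell command to move; the robot and the scene stay as the last step left them, time stands still between calls to the robot, and variables do not carry over. Pictures are saved under pics/ and viewed, at most 10 in all, crops included, and the job is handed in when it is done.

```bash
mkdir -p pics; ls
cat > h.py <<'E'
from cell import robot, eyes, workorder, models
import numpy as np, cv2
from scipy.spatial.transform import Rotation as Ro
def cam(name):
    s=robot.get_state(); c=eyes.capture(name)
    if 'mount' in c:
        T=np.eye(4);T[:3,:3]=Ro.from_quat(s['eef_rot']).as_matrix();T[:3,3]=s['eef_pos']
        W=T@np.array(c['mount']); c['R']=W[:3,:3].T; c['t']=-W[:3,:3].T@W[:3,3]
    for k in('K','R','t'):c[k]=np.array(c[k],float)
    return c
def ray(c,p):  # p=[row,col]
    d=c['R'].T@np.linalg.inv(c['K'])@[p[1],p[0],1]; return -c['R'].T@c['t'],d
def atz(c,p,z):
    o,d=ray(c,p); return (o+d*(z-o[2])/d[2]).round(1)
def proj(c,X):
    q=c['K']@(c['R']@np.array(X,float)+c['t']); return (q[:2]/q[2])[::-1].round(1)
def tri(cs,ps):
    A=np.zeros((3,3));b=np.zeros(3)
    for c,p in zip(cs,ps):
        o,d=ray(c,p);d=d/np.linalg.norm(d);M=np.eye(3)-np.outer(d,d);A+=M;b+=M@o
    return np.linalg.solve(A,b).round(1)
def save(c,n,crop=None,f=1):
    im=c['color'][...,::-1]
    if crop:im=im[crop[0]:crop[1],crop[2]:crop[3]]
    cv2.imwrite('pics/'+n,cv2.resize(im,None,fx=f,fy=f,interpolation=cv2.INTER_CUBIC))
E
python3 - <<'E'
from h import *
print(robot.get_state(), robot.hold_point_z)
z={'seal_round':6,'seal_oval':6,'box_wide_mouth':74,'box_narrow_mouth':74,'cradle_round':0,'cradle_oval':0,'box_wide':0,'box_narrow':0,'spray_bottle':0,'press_weight':0,'brush':0,'eraser_block':0}
ims=[]
for n in('scene','side'):
    c=cam(n); ims.append(c['color'][...,::-1]); save(c,n+'0.png',f=1.4)
    for l in z:
        print(n,l,[(np.round(r['position']),round(r['conf'],2),atz(c,r['position'],z[l])[:2]) for r in models.pinpoint(n,l)[:3]])
E
```

```text
pics
{'clock': 0.0, 'joints': array([-8.63382878e-01,  3.85581998e-01,  6.60947856e-03, -5.10296541e-04,
       -1.19402351e+00, -2.58583423e-01]), 'qvel': array([ 0.00029351,  0.00038498, -0.00075047,  0.00040734,  0.00090877,
        0.00093316]), 'joint_torque': array([ 1.65483259e-03, -3.90668464e+01,  1.87405068e+01,  4.21975493e+00,
        1.09650294e-02, -1.89566877e-04]), 'eef_pos': array([ 271.00762515, -562.67513286,  291.1360169 ]), 'eef_rot': array([-2.22444165e-01,  9.74944782e-01,  1.08417460e-03, -3.00791100e-04]), 'contact_force': array([-0.28783718,  0.54948788, -0.07204909]), 'torque': array([ 0.03617752, -0.003631  , -0.04544279]), 'grasp_force': 0.0, 'width': 87.12994898831089} 51.0
scene seal_round [(array([177., 203.]), 0.79, array([ 473.4, -287.6])), (array([187., 245.]), 0.75, array([ 469.8, -150.4]))]
scene seal_oval [(array([227., 395.]), 0.74, array([472. , 281.4])), (array([227., 395.]), 0.18, array([471.8, 281.9]))]
scene box_wide_mouth [(array([221., 311.]), 0.68, array([615.4, 105.2]))]
scene box_narrow_mouth [(array([196., 210.]), 0.72, array([ 625. ,
[... 1096 characters left out ...]
.1, 104.8]))]
side box_narrow_mouth [(array([151., 325.]), 0.96, array([ 621. , -153.7]))]
side cradle_round [(array([171., 412.]), 0.6, array([ 466.2, -289.8]))]
side cradle_oval [(array([362., 252.]), 0.74, array([470.1, 285.3]))]
side box_wide [(array([251., 256.]), 0.92, array([609.2, 103.2]))]
side box_narrow [(array([173., 324.]), 0.96, array([ 622.6, -162.2]))]
side spray_bottle [(array([310., 138.]), 0.57, array([696.9, 334.2]))]
side press_weight [(array([187., 230.]), 0.55, array([766.5,   2.4])), (array([362., 252.]), 0.23, array([469. , 285.5]))]
side brush [(array([266., 356.]), 0.7, array([432.1,  13.7]))]
side eraser_block [(array([131., 334.]), 0.95, array([ 686.9, -302.3]))]
```

View pics/scene0.png

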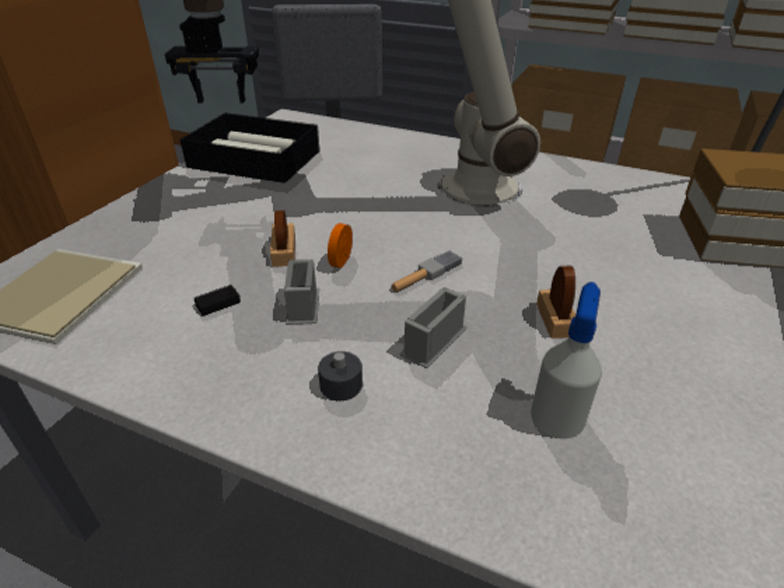

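View pics/side0.png

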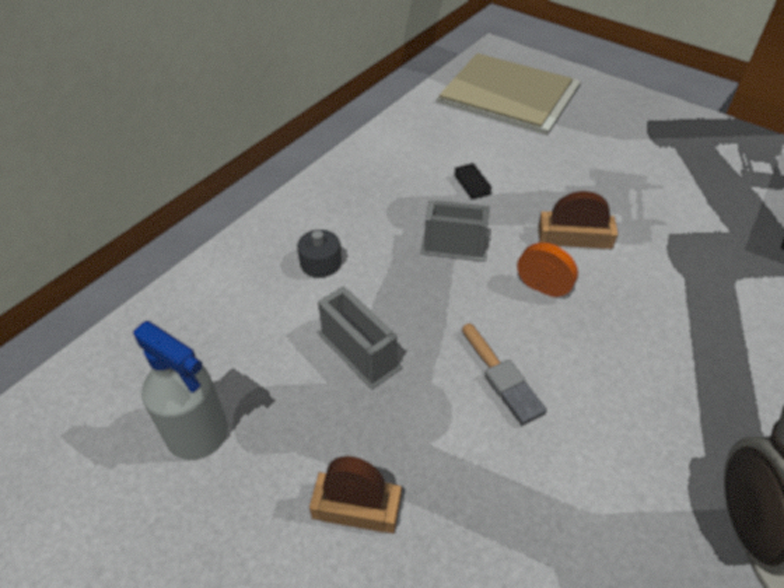

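Scene picture (native pixels): the round-seal candidates are brown in the left cradle at (177,203) and orange, standing free, at (187,245). The oval is brown in the right cradle at (215,402). The boxes are narrow (210,215) and wide (235,311). I choose the brown seal at (177,203) and will check it in a close crop.

```bash
python3 - <<'E'
from h import *
c=cam('side'); im=c['color'][...,::-1]
a=cv2.resize(im[120:220,350:450],(400,400),interpolation=cv2.INTER_CUBIC);b=cv2.resize(im[310:410,205:305],(400,400),interpolation=cv2.INTER_CUBIC)
cv2.imwrite('pics/crop1.png',np.hstack([a,b]))
w=eyes.capture('wrist'); print(np.array(w['mount']).round(2),w['K'])
E
python3 -m creep '[[[33,45,20],[0,0,0]],[[66,90,40],[0,0,0]],[[99,135,60],[0,0,0]],[[130,180,60],[0,0,0]],[[160,225,60],[0,0,0]],[[195,270,60],[0,0,0]],[[195,270,60],[0,0,0]],[[195,270,60],[0,0,0]]]' 1
```

```text
[[ -0.    -0.97  -0.26  69.55]
 [  1.    -0.    -0.    -0.75]
 [  0.    -0.26   0.97 -92.66]
 [  0.     0.     0.     1.  ]] [[358.62077646   0.         282.24488288]
 [  0.         358.62077646 209.81090771]
 [  0.           0.           1.        ]]
clock: 2.4
eef_pos: [466.2, -293.0, 352.3]
eef_rot: [-0.223, 0.975, -0.0, -0.0]
contact_force: [-0.0, -0.3, -0.2]
width: 86.9
grasp_force: 0.0
```

View pics/crop1.png

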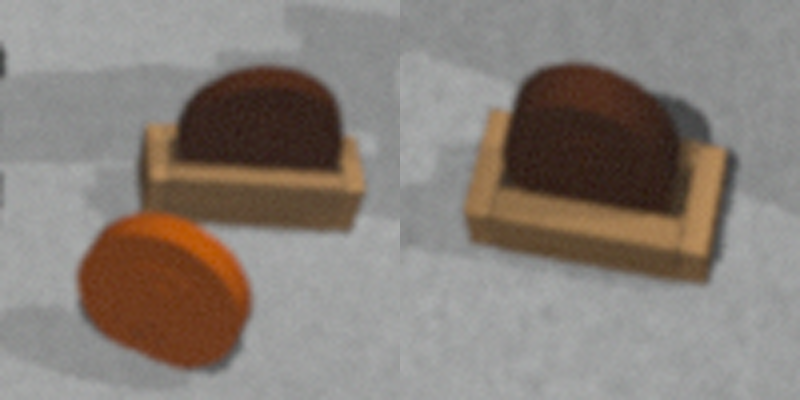

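The crop shows the brown round seal in its cradle (left), the free-standing orange look-alike below it, and the oval in its cradle (right). My choice stands. Next is the wrist view.

Run:
```python
from h import *
c=cam('wrist'); save(c,'w1.png')
for l,z in(('seal_round',6),('cradle_round',0)):
    print(l,[(np.round(r['position']),round(r['conf'],2),atz(c,r['position'],z)) for r in models.pinpoint('wrist',l)[:3]])
```

```text
seal_round [(array([215., 377.]), 0.85, array([ 465.1, -161. ,    6. ])), (array([177., 279.]), 0.84, array([ 475. , -294.4,    6. ]))]
cradle_round [(array([177., 276.]), 0.96, array([ 477.3, -296.9,    0. ]))]
```

View pics/w1.png

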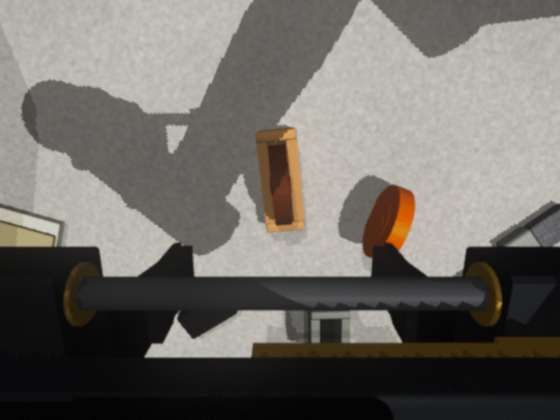

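The wrist view shows the round cradle at about (180,280) with the dark seal in it, and the orange look-alike at (220,390). I fit the cradle pose by silhouette.

```bash
cat >> h.py <<'E'
from scipy.optimize import minimize
def boxpts(L,W,z0,z1): return np.array([[a*L/2,b*W/2,z] for a in(-1,1) for b in(-1,1) for z in(z0,z1)])
def seal(w,h,z0,t=18):
    th=np.linspace(0,2*np.pi,40); return np.array([[w/2*np.cos(a),y,max(z0,z0+h-w/2*(h/w if h>w else 1)+(h/2 if h>w else w/2)*np.sin(a))] for a in th for y in(-t/2,t/2)])
def fit(views,pts,x0):  # views=[(cam,mask)], hull silhouette
    S=4
    def cost(p):
        X=pts@Ro.from_euler('z',p[2]).as_matrix().T+[p[0],p[1],0]; e=0
        for c,m in views:
            q=(c['K']@((c['R']@X.T).T+c['t']).T); q=(q[:2]/q[2]).T
            k=np.zeros(m.shape,np.uint8); cv2.fillConvexPoly(k,cv2.convexHull(np.round(q*16).astype(np.int32)),255,cv2.LINE_AA,4)
            k=k/255.; M=m/255.
            e+=1-np.minimum(k,M).sum()/np.maximum(k,M).sum()
        return e
    best=None
    for dy in(-.3,0,.3):
        s=np.array(x0,float)+[0,0,dy]
        r=minimize(cost,s,method='Nelder-Mead',options=dict(initial_simplex=[s,s+[8,0,0],s+[0,8,0],s+[0,0,.2]],xatol=.05,fatol=1e-5))
        if best is None or r.fun<best.fun:best=r
    return best.x.round(3),round(best.fun,3)
def blob(m,p,close=3):
    m=cv2.morphologyEx(m.astype(np.uint8)*255,cv2.MORPH_CLOSE,np.ones((close,close)))
    m=cv2.morphologyEx(m,cv2.MORPH_OPEN,np.ones((3,3)))
    n,l,s,ce=cv2.connectedComponentsWithStats(m)
    i=1+np.argmin([np.hypot(*(ce[j]-[p[1],p[0]]))+(1e4 if s[j,4]<150 else 0) for j in range(1,n)])
    return np.where(l==i,255,0).astype(np.uint8)
def woodmask(c,p):
    h=cv2.cvtColor(c['color'],cv2.COLOR_RGB2HSV); return blob((h[...,1]>90)&(h[...,0]<25),p,5)
E
python3 - <<'E'
from h import *
c=cam('wrist'); m=woodmask(c,[180,280]); print(cv2.boundingRect(m),(m>0).sum())
P=np.vstack([boxpts(120,46,0,34),seal(90,86,6)])
print('wrist',fit([(c,m)],P,[466,-293,0]))
d=cam('side'); md=woodmask(d,[163,413]); print(cv2.boundingRect(md))
s=cam('scene');ms=woodmask(s,[172,202]); print(cv2.boundingRect(ms))
P2=boxpts(120,46,0,34)
for z in(34,):
    ct=max(cv2.findContours(m,0,1)[0],key=len); print(cv2.minAreaRect(ct))
print(proj(d,[466,-293,92]),proj(c,[466,-293,92]))
E
```

```text
(256, 129, 49, 104) 3989
wrist (array([ 475.657, -291.875,    0.549]), np.float64(0.065))
(370, 137, 71, 75)
(193, 150, 17, 40)
((280.5693359375, 180.69308471679688), (101.79230499267578, 40.199501037597656), 84.2894058227539)
[139.4 421.2] [185.8 283.9]
```

```bash
python3 - <<'E'
from h import *
c=cam('wrist'); m=woodmask(c,[180,280]); d=cam('side'); md=woodmask(d,[163,413]);s=cam('scene');ms=woodmask(s,[172,202])
P=np.vstack([boxpts(120,46,0,34),seal(90,86,6)])
print(fit([(d,md)],P,[470,-293,.5]),fit([(c,m),(d,md)],P,[470,-293,.5]),fit([(s,ms)],P,[470,-293,.5]))
E
python3 -m creep '[[[-10,0,-30],[0,0,0.1]],[[-20,0,-62],[0,0,0.1]],[[-20,0,-62],[0,0,0.1]],[[-20,0,-62],[0,0,0.1]]]'
python3 - <<'E'
from h import *
c=cam('wrist'); print(proj(c,[473,-292,50])); m=woodmask(c,proj(c,[473,-292,50])); print(cv2.boundingRect(m))
P=np.vstack([boxpts(120,46,0,34),seal(90,86,6)])
print(fit([(c,m)],P,[473,-292,.5]))
b=cv2.cvtColor(c['color'],cv2.COLOR_RGB2HSV); v=m.copy(); im=c['color'][...,::-1].copy(); im[cv2.morphologyEx(m,cv2.MORPH_GRADIENT,np.ones((2,2)))>0]=(0,255,0); cv2.imwrite('pics/w2.png',im)
E
```

```text
(array([ 472.088, -285.569,    0.815]), np.float64(0.426)) (array([ 474.537, -292.052,    0.559]), np.float64(0.535)) (array([ 469.132, -295.084,    0.593]), np.float64(0.21))
clock: 3.35
eef_pos: [447.1, -293.6, 291.7]
eef_rot: [-0.271, 0.963, -0.001, 0.001]
contact_force: [0.3, -0.1, -0.3]
width: 87.1
grasp_force: 0.0
[211.8 271.5]
(248, 147, 46, 117)
(array([ 475.478, -291.888,    0.562]), np.float64(0.06))
```

View pics/w2.png

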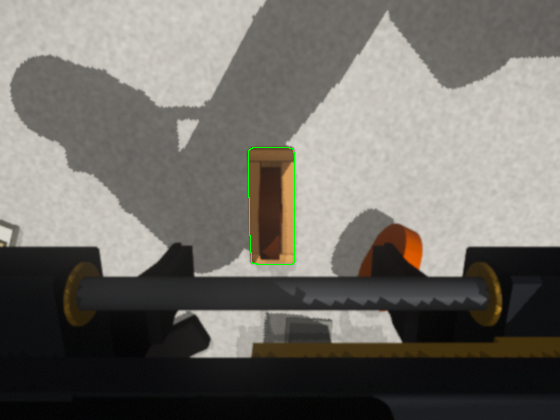

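The mask outlines the round cradle cleanly at (206,271), with the dark seal in the middle of its slot. I go down and close.

```bash
python3 -m creep '[[[15,0,-30],[0,0,0.014]],[[29,1,-60],[0,0,0.014]],[[29,1,-100],[0,0,0.014]],[[29,1,-130],[0,0,0.014]],[[29,1,-148],[0,0,0.014]],[[29,1,-148],[0,0,0.014]],[[29,1,-148],[0,0,0.014]]]' 1 25
python3 -m creep '[[[0,0,0],[0,0,0]],[[0,0,0],[0,0,0]],[[0,0,0],[0,0,0]],[[0,0,0],[0,0,0]],[[0,0,0],[0,0,0]],[[0,0,0],[0,0,0]]]' -1 25
```

```text
clock: 4.28
eef_pos: [476.5, -292.5, 143.8]
eef_rot: [-0.278, 0.961, -0.001, 0.001]
contact_force: [-0.3, -0.1, 0.1]
width: 86.8
grasp_force: 0.0
clock: 5.03
eef_pos: [475.2, -292.1, 142.2]
eef_rot: [-0.278, 0.961, 0.0, -0.0]
contact_force: [-0.5, 0.5, 0.3]
width: 35.2
grasp_force: 0.0
```

```bash
python3 -m creep '[[[0,0,0],[0,0,0]],[[0,0,0],[0,0,0]],[[0,0,0],[0,0,0]],[[0,0,0],[0,0,0]]]' -1 25
```

```text
clock: 5.52
eef_pos: [475.1, -292.1, 142.2]
eef_rot: [-0.278, 0.961, 0.0, -0.0]
contact_force: [0.3, -1.0, -0.1]
width: 17.7
grasp_force: 24.8
```

```bash
python3 -m creep '[[[0,0,10],[0,0,0]],[[0,0,40],[0,0,0]],[[0,0,80],[0,0,0]],[[0,0,120],[0,0,0]],[[0,0,148],[0,0,0]]]'
python3 - <<'E'
from h import *
c=cam('side')
for q in (((332,292),(388,350)),((428,205),(488,208))):
    a,b=[atz(c,[p[1]/1.4,p[0]/1.4],74) for p in q]; d=b-a; print(a,b,np.hypot(*d[:2]),np.arctan2(d[1],d[0]))
E
```

```text
clock: 6.15
eef_pos: [475.3, -292.1, 293.0]
eef_rot: [-0.278, 0.961, -0.001, 0.001]
contact_force: [-0.6, 0.0, -1.0]
width: 17.8
grasp_force: 24.8
[665.2  87.1  74. ] [543.2 119.1  74. ] 126.1269202034205 2.88507604094547
[ 663.6 -141.2   74. ] [ 585.  -191.7   74. ] 93.42488961727493 -2.57051242502067
```

```bash
python3 -m creep '[[[10,45,0],[0,0,-0.1]],[[23,90,0],[0,0,-0.2]],[[36,140,0],[0,0,-0.32]],[[50,190,0],[0,0,-0.44]],[[63,240,0],[0,0,-0.56]],[[76,290,0],[0,0,-0.68]],[[90,340,0],[0,0,-0.76]],[[100,380,0],[0,0,-0.82]],[[104,405,0],[0,0,-0.82]],[[104,405,0],[0,0,-0.82]],[[104,405,0],[0,0,-0.82]]]'
python3 - <<'E'
from h import *
c=cam('wrist'); save(c,'w3.png'); print(proj(c,[608,105,74]))
for l,z in(('box_wide_mouth',74),('box_wide',0)):
    print(l,[(np.round(r['position']),round(r['conf'],2),atz(c,r['position'],z)) for r in models.pinpoint('wrist',l)[:3]])
E
```

```text
clock: 7.58
eef_pos: [578.8, 112.2, 290.2]
eef_rot: [0.128, 0.992, -0.0, -0.0]
contact_force: [-0.8, -0.7, -1.5]
width: 17.6
grasp_force: 25.0
[227.  282.5]
box_wide_mouth [(array([306.,  24.]), 0.31, array([ 621.3, -155.3,   74. ]))]
box_wide [(array([ 27., 426.]), 0.36, array([469. , 285.8,   0. ]))]
```

View pics/w3.png

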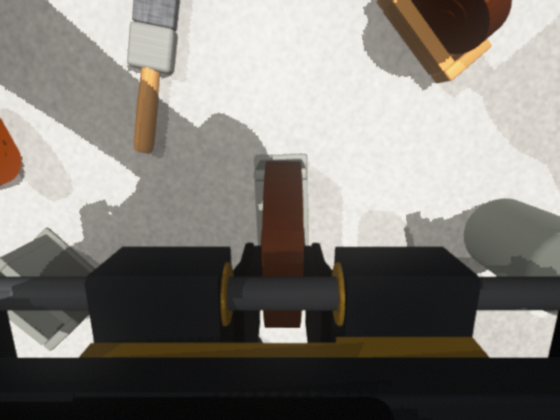

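The wrist view shows the held seal at (160–325,283) hiding the wide box. I step beyond the box so that it shows above the seal.

```bash
python3 -m creep '[[[40,-10,0],[0,0,0]],[[80,-20,0],[0,0,0]],[[116,-30,0],[0,0,0]],[[116,-30,0],[0,0,0]],[[116,-30,0],[0,0,0]]]'
python3 - <<'E'
from h import *
c=cam('wrist'); save(c,'w4.png'); print(proj(c,[608,105,74]))
for l,z in(('box_wide_mouth',74),('box_wide',0)):
    print(l,[(np.round(r['position']),round(r['conf'],2),atz(c,r['position'],z)) for r in models.pinpoint('wrist',l)[:3]])
d=cam('side')
print([(r['position'],r['conf'],atz(d,r['position'],74)) for r in models.pinpoint('side','box_wide_mouth')])
E
```

```text
clock: 8.35
eef_pos: [694.7, 82.2, 289.9]
eef_rot: [0.129, 0.992, -0.0, -0.001]
contact_force: [-0.6, 0.0, -1.1]
width: 18.0
grasp_force: 25.0
[ 87.4 281.8]
box_wide_mouth [(array([ 93., 284.]), 0.89, array([612.8, 105.2,  74. ])), (array([122., 514.]), 0.47, array([684.2, 285.2,  74. ]))]
box_wide [(array([101., 281.]), 0.93, array([615.5, 102.5,   0. ]))]
[([227.0, 253.8], 0.74, array([610.3, 103.2,  74. ]))]
```

View pics/w4.png

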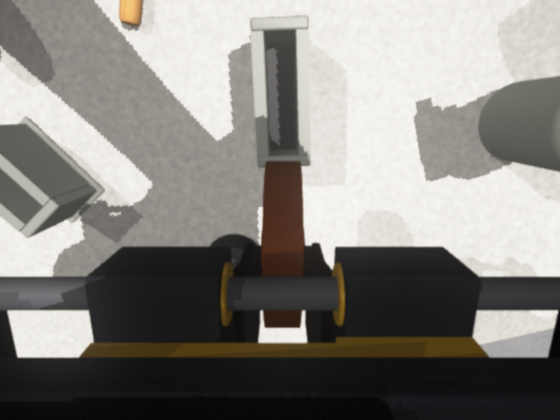

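The wide box now shows at rows 17–163, columns 251–310, with its slot nearly parallel to the held seal. I read the rim edges from gray profiles.

Run:
```python
import cv2
g=cv2.cvtColor(cv2.imread('pics/w4.png'),cv2.COLOR_BGR2GRAY)
for r in (40,60,80,100,120,140,150): print(r,g[r,244:318:1].tolist())
for c in (275,283,291): print(c,g[10:36,c].tolist(),g[144:172,c].tolist())
```

```text
40 [235, 234, 235, 237, 237, 233, 219, 208, 209, 211, 212, 213, 212, 212, 211, 212, 212, 211, 201, 166, 112, 82, 76, 75, 75, 75, 75, 74, 75, 74, 75, 74, 74, 74, 74, 73, 74, 73, 73, 73, 73, 73, 74, 74, 75, 72, 74, 74, 75, 73, 77, 103, 161, 209, 220, 220, 222, 221, 221, 222, 222, 223, 223, 223, 223, 223, 226, 231, 235, 236, 237, 238, 239, 238]
60 [150, 151, 151, 151, 152, 153, 157, 173, 196, 208, 211, 211, 211, 211, 210, 210, 211, 211, 209, 199, 164, 116, 99, 102, 107, 110, 109, 110, 110, 110, 110, 111, 104, 89, 71, 66, 67, 66, 66, 65, 65, 64, 65, 67, 67, 66, 66, 65, 66, 71, 75, 91, 134, 189, 214, 220, 219, 221, 220, 221, 221, 222, 222, 222, 222, 224, 225, 227, 227, 226, 224, 223, 222, 222]
80 [154, 152, 150, 148, 145, 144, 142, 146, 165, 192, 206, 208, 209, 209, 209, 210, 209, 209, 209, 206, 190, 151, 109, 99, 102, 107, 107, 107, 107, 107, 107, 107, 101, 86, 68, 62, 63, 62, 61, 63, 62, 62, 62, 62, 63, 63, 62, 63, 66, 68, 69, 77, 103, 159, 206, 216, 218, 219, 219, 219, 219, 219, 219, 220, 221, 222, 223, 224, 225, 224, 222, 221, 221, 221]
100 [151, 151, 152, 153, 154, 153, 152, 151, 153
[... 1377 characters left out ...]
21, 201, 206, 211, 213, 215, 214, 214, 212, 211, 207, 193, 167, 134, 99, 81, 75, 76, 74, 75] [54, 53, 54, 54, 53, 56, 64, 67, 66, 68, 72, 83, 99, 109, 113, 110, 94, 69, 50, 46, 47, 47, 48, 48, 47, 48, 49, 51]
283 [239, 238, 237, 237, 237, 234, 216, 201, 207, 214, 215, 216, 217, 216, 216, 214, 210, 192, 159, 123, 91, 78, 75, 76, 76, 76] [54, 54, 54, 55, 55, 61, 65, 69, 72, 75, 80, 89, 103, 111, 114, 111, 97, 70, 52, 48, 49, 49, 50, 49, 50, 50, 51, 52]
291 [238, 237, 236, 236, 234, 224, 207, 204, 212, 216, 217, 218, 219, 219, 219, 218, 211, 188, 153, 113, 86, 77, 75, 75, 76, 75] [56, 56, 57, 56, 57, 66, 70, 74, 78, 79, 83, 96, 107, 113, 115, 112, 97, 72, 53, 50, 52, 53, 53, 52, 53, 54, 54, 53]
```

Run:
```python
from h import *
c=cam('wrist')
f=lambda r,l: atz(c,[r,l],74)[:2]
for r,a,b in((40,263.3,295.8),(60,264.5,296.3),(100,266,297.2),(140,268,298.4)):
    A,B=f(r,a),f(r,b); print(A,B,(A+B)/2,np.hypot(*(A-B)))
t=[f(28.3,279.5),f(155.5,284)]; print(t,(t[0]+t[1])/2,np.hypot(*(t[0]-t[1])))
L=[f(40,263.3),f(100,266)];R=[f(40,295.8),f(140,298.4)]
for q in(L,R):d=q[0]-q[1];print(np.arctan2(-d[1],-d[0]))
```

```text
[570.  100.9] [576.5 125.8] [573.25 113.35] 25.73441275801722
[584.4  97.9] [590.9 122.6] [587.65 110.25] 25.54094751570504
[614.4  90.9] [620.9 115.8] [617.65 103.35] 25.73441275801722
[646.2  83.9] [652.7 108.9] [649.45  96.4 ] 25.83118270617898
[array([565. , 115.5]), array([662.3,  93.7])] [613.65 104.6 ] 99.71223595928431
-0.2215288046167481
-0.21825204762127415
```

Run:
```python
from h import *
s=robot.get_state(); c=cam('wrist'); R=Ro.from_quat(s['eef_rot']).as_matrix()
P=seal(90,86,0)
h=cv2.cvtColor(c['color'],cv2.COLOR_RGB2HSV); m=blob((h[...,1]>90)&((h[...,0]<12)),[200,283]); x,y,w,hh=cv2.boundingRect(m); print('seen top',y,'cols at 175,200,225',[np.where(m[r]>0)[0][[0,-1]] for r in(175,200,225)])
for dx in(-3,0,3):
    X=np.array([s['eef_pos']+R@[p[0]+dx,p[1],136.2-p[2]] for p in P]); q=np.array([proj(c,x) for x in X]); 
    k=np.zeros(m.shape,np.uint8); cv2.fillConvexPoly(k,cv2.convexHull(q[:,::-1].astype(np.int32)),255)
    print(dx,q[:,0].min(),[np.where(k[r]>0)[0][[0,-1]] for r in(175,200,225)])
```

```text
seen top 162 cols at 175,200,225 [array([265, 300]), array([264, 301]), array([263, 301])]
-3 166.0 [array([263, 299]), array([261, 301]), array([260, 302])]
0 160.5 [array([262, 300]), array([261, 301]), array([260, 302])]
3 154.9 [array([261, 301]), array([260, 302]), array([260, 302])]
```

Slot centre is (613.6,104.4) with yaw −0.221, and the seal sits centred in the tool. I move over the mouth, then into it.

```bash
python3 -m creep '[[[-35,9,0],[0,0,0.038]],[[-65,17,0],[0,0,0.038]],[[-81.5,21.5,0],[0,0,0.038]],[[-81.5,21.5,-30],[0,0,0.038]],[[-81.5,21.5,-60],[0,0,0.038]],[[-81.5,21.5,-70],[0,0,0.038]],[[-81.5,21.5,-70],[0,0,0.038]],[[-81.5,21.5,-70],[0,0,0.038]]]'
python3 - <<'E'
from h import *
c=cam('side'); save(c,'s5.png',(150,300,180,330),4)
s=robot.get_state(); R=Ro.from_quat(s['eef_rot']).as_matrix(); print(s['eef_pos'],s['contact_force'])
x=R[:,0]; print(np.arctan2(-x[1],-x[0]))
E
```

```text
clock: 9.7
eef_pos: [614.5, 104.7, 221.8]
eef_rot: [0.109, 0.994, 0.0, 0.001]
contact_force: [0.3, -0.2, -1.4]
width: 17.8
grasp_force: 25.0
[614.43365606 104.62080096 221.76821324] [ 0.18446014  0.54493394 -1.22087076]
-0.21901195265967477
```

View pics/s5.png

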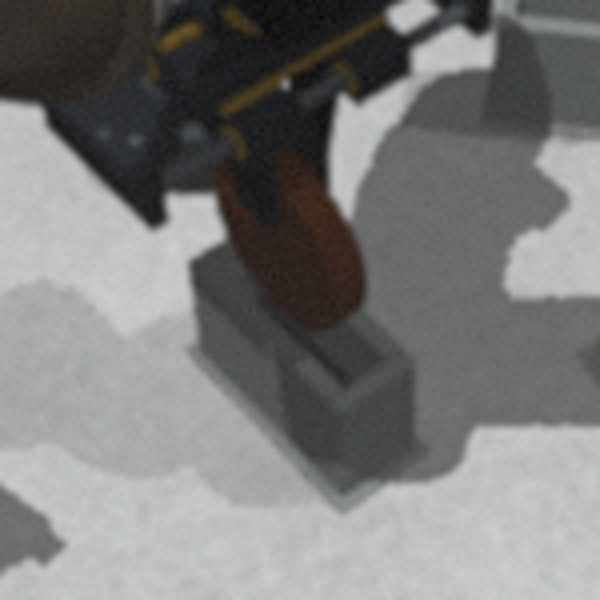

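The seal hangs over the slot at crop (300,350), aligned with it. I go in gently.

```bash
python3 -m creep '[[[0,0,-4],[0,0,0]],[[0,0,-8],[0,0,0]],[[0,0,-12],[0,0,0]],[[0,0,-16],[0,0,0]],[[0,0,-20],[0,0,0]],[[0,0,-24],[0,0,0]],[[0,0,-24],[0,0,0]]]' | egrep 'eef_pos|force'
python3 -m creep '[[[0,0,-3],[0,0,0]],[[0,0,-6],[0,0,0]],[[0,0,-9],[0,0,0]],[[0,0,-12],[0,0,0]],[[0,0,-12],[0,0,0]]]'
```

```text
eef_pos: [613.5, 104.3, 195.7]
contact_force: [-0.2, -0.2, -1.3]
grasp_force: 25.0
clock: 11.25
eef_pos: [613.5, 104.4, 183.9]
eef_rot: [0.109, 0.994, -0.0, -0.0]
contact_force: [-0.1, 0.2, -1.5]
width: 17.6
grasp_force: 25.0
```

```bash
python3 -m creep '[[[0,0,-1],[0,0,0]],[[0,0,-2],[0,0,0]],[[0,0,-3],[0,0,0]],[[0,0,-4],[0,0,0]],[[0,0,-4],[0,0,0]]]' | egrep 'eef_pos|force'
```

```text
eef_pos: [613.7, 104.4, 180.2]
contact_force: [0.7, -0.7, -1.5]
grasp_force: 25.0
```

```bash
python3 -m creep '[[[0,0,-1],[0,0,0]],[[0,0,-2],[0,0,0]],[[0,0,-2],[0,0,0]]]' | egrep 'eef_pos|force'
```

```text
eef_pos: [613.6, 104.4, 178.1]
contact_force: [-0.7, 0.6, -1.0]
grasp_force: 25.0
```

```bash
python3 -m creep '[[[0,0,-1],[0,0,0]],[[0,0,-2],[0,0,0]],[[0,0,-3],[0,0,0]],[[0,0,-4],[0,0,0]],[[0,0,-4],[0,0,0]]]' | egrep 'eef_pos|force'
```

```text
eef_pos: [613.6, 104.4, 174.1]
contact_force: [-0.3, -0.1, -1.8]
grasp_force: 25.0
```

```bash
python3 -m creep '[[[0,0,-1],[0,0,0]],[[0,0,-1],[0,0,0]]]' | egrep 'eef_pos|force'
```

```text
eef_pos: [613.7, 104.4, 173.2]
contact_force: [0.0, -0.0, -1.6]
grasp_force: 25.0
```

```bash
python3 -m creep '[[[0,0,-1],[0,0,0]],[[0,0,-2],[0,0,0]],[[0,0,-3],[0,0,0]],[[0,0,-4],[0,0,0]],[[0,0,-4],[0,0,0]]]' | egrep 'eef_pos|force'
```

```text
eef_pos: [613.6, 104.4, 169.1]
contact_force: [0.5, 0.4, -1.1]
grasp_force: 25.0
```

```bash
python3 -m creep '[[[0,0,-1],[0,0,0]],[[0,0,-2],[0,0,0]],[[0,0,-3],[0,0,0]],[[0,0,-4],[0,0,0]],[[0,0,-4],[0,0,0]]]' | egrep 'eef_pos|force'
```

```text
eef_pos: [613.9, 104.5, 166.0]
contact_force: [-1.5, -0.3, 4.1]
grasp_force: 25.0
```

```bash
python3 -m creep '[[[0,0,-1],[0,0,0]],[[0,0,-1],[0,0,0]],[[0,0,-1],[0,0,0]]]' | egrep 'eef_pos|force'
python3 -c "
from h import *
for i in range(4):
    s=robot.get_state();print(s['contact_force'].round(1),s['torque'].round(2),s['eef_pos'].round(1)); eyes.capture('side')"
```

```text
eef_pos: [613.9, 104.4, 165.2]
contact_force: [-1.5, 0.2, 7.2]
grasp_force: 25.0
[-1.5  0.2  7.2] [-0.03  0.73  0.04] [613.9 104.4 165.2]
[-1.8  0.5  6. ] [ 0.    0.7  -0.02] [613.9 104.5 165.2]
[-1.7  0.5  6.4] [-0.03  0.69 -0.01] [613.9 104.4 165.2]
[-1.9  0.8  6.3] [-0.03  0.76  0.06] [613.9 104.5 165.2]
```

```bash
python3 -m creep '[[[0,0,1],[0,0,0]],[[0,0,2],[0,0,0]],[[0,0,2],[0,0,0]],[[0,0,2],[0,0,0]]]' | egrep 'eef_pos|force'
python3 -c "
from h import *
for i in range(3):
    s=robot.get_state();print(s['contact_force'].round(1),s['torque'].round(2),s['eef_pos'].round(1)); c=cam('side')
save(c,'s6.png',(150,270,190,310),5)"
```

```text
eef_pos: [613.8, 104.5, 166.3]
contact_force: [-1.1, 0.6, 3.8]
grasp_force: 25.0
[-1.1  0.6  3.8] [-0.11  0.28  0.  ] [613.8 104.5 166.3]
[-1.6  0.4  3.5] [-0.08  0.2   0.02] [613.8 104.5 166.3]
[0.  0.1 3.7] [-0.01  0.17 -0.01] [613.8 104.5 166.3]
```

View pics/s6.png

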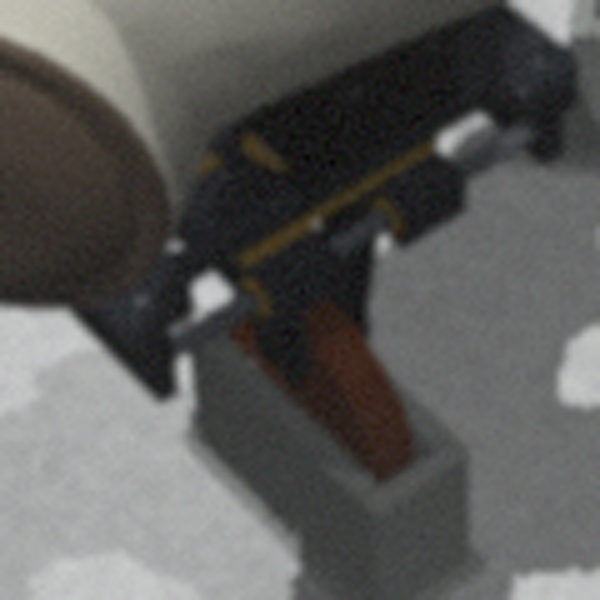

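The seal stands in the slot with its lower part at crop (390,470), clear of the walls. I ease up 1 mm, release and check.

```bash
python3 -m creep '[[[0,0,1],[0,0,0]],[[0,0,1],[0,0,0]],[[0,0,1],[0,0,0]]]' | egrep 'eef_pos|force'
python3 -m creep '[[[0,0,0],[0,0,0]],[[0,0,0],[0,0,0]],[[0,0,0],[0,0,0]],[[0,0,0],[0,0,0]],[[0,0,0],[0,0,0]],[[0,0,0],[0,0,0]]]' 0.4 25
```

```text
eef_pos: [613.8, 104.5, 167.1]
contact_force: [1.1, 0.1, 2.4]
grasp_force: 25.0
clock: 16.73
eef_pos: [613.7, 104.4, 167.3]
eef_rot: [0.109, 0.994, 0.0, 0.0]
contact_force: [0.5, 0.7, 0.3]
width: 59.9
grasp_force: 0.0
```

```bash
python3 -m creep '[[[0,0,10],[0,0,0]],[[0,0,40],[0,0,0]],[[0,0,80],[0,0,0]],[[0,0,133],[0,0,0]],[[-40,45,133],[0,0,0]],[[-80,90,133],[0,0,0]],[[-125,135,133],[0,0,0]],[[-172,184,133],[0,0,0]],[[-172,184,133],[0,0,0]],[[-172,184,133],[0,0,0]]]' 1
python3 - <<'E'
from h import *
c=cam('wrist'); p=proj(c,[470,282,50]); print(p); m=woodmask(c,p); print(cv2.boundingRect(m))
P=np.vstack([boxpts(100,46,0,34),seal(68,110,6)])
print(fit([(c,m)],P,[470,282,.1]),fit([(c,m)],P,[470,282,-.7]),fit([(c,m)],P,[470,282,.8]))
im=c['color'][...,::-1].copy(); im[cv2.morphologyEx(m,cv2.MORPH_GRADIENT,np.ones((2,2)))>0]=(0,255,0); cv2.imwrite('pics/w7.png',im)
E
```

```text
clock: 17.98
eef_pos: [441.5, 288.8, 301.0]
eef_rot: [0.109, 0.994, 0.0, 0.0]
contact_force: [0.4, -0.5, -0.7]
width: 86.8
grasp_force: 0.0
[215.2 281.3]
(237, 158, 92, 97)
(array([4.69596e+02, 2.85311e+02, 4.21000e-01]), np.float64(0.097)) (array([469.334, 285.058,  -2.721]), np.float64(0.097)) (array([4.6921e+02, 2.8530e+02, 4.2000e-01]), np.float64(0.097))
```

```bash
python3 -m creep '[[[0,-4,0],[0,0,0.16]],[[0,-8,0],[0,0,0.32]],[[0,-12,0],[0,0,0.48]],[[0,-16,0],[0,0,0.64]],[[0,-16,0],[0,0,0.64]],[[0,-16,0],[0,0,0.64]]]'
python3 - <<'E'
from h import *
c=cam('wrist'); p=proj(c,[470,285,50]); print(p); m=woodmask(c,p); print(cv2.boundingRect(m))
P=np.vstack([boxpts(100,46,0,34),seal(68,110,6)])
r,e=fit([(c,m)],P,[470,285,.42]);print(r,e)
ct=max(cv2.findContours(m,0,1)[0],key=len); print(cv2.minAreaRect(ct))
g=cv2.cvtColor(c['color'],cv2.COLOR_RGB2HSV)
# dark-brown seal top ridge columns
for rr in range(int(p[0])-45,int(p[0])+46,15): print(rr,[tuple(int(q) for q in g[rr,k]) for k in range(int(p[1])-32,int(p[1])+33,4)])
c0=c['color'];rx=np.array([r[0],r[1],0]);print([proj(c,rx+[0,0,z]) for z in(34,116)], robot.get_state()['eef_pos'])
E
```

```text
clock: 18.77
eef_pos: [442.3, 271.8, 300.2]
eef_rot: [-0.207, 0.978, -0.0, -0.0]
contact_force: [-0.0, 0.8, -0.0]
width: 87.2
grasp_force: 0.0
[217.1 284. ]
(259, 160, 49, 98)
[468.129 284.352   0.473] 0.074
((284.38775634765625, 208.83865356445312), (97.53437805175781, 45.288631439208984), 86.1345443725586)
172 [(19, 20, 103), (19, 20, 101), (15, 133, 146), (16, 147, 198), (16, 147, 199), (16, 147, 201), (16, 147, 201), (16, 148, 202), (16, 148, 203), (16, 146, 204), (16, 149, 204), (16, 146, 203), (16, 145, 201), (15, 117, 176), (19, 16, 180), (19, 15, 182), (18, 16, 188)]
187 [(19, 21, 96), (19, 21, 99), (16, 60, 102), (15, 143, 105), (15, 140, 104), (14, 134, 84), (10, 117, 48), (9, 117, 50), (10, 122, 50), (11, 114, 49), (12, 128, 60), (16, 146, 197), (16, 148, 198), (16, 140, 197), (20, 18, 166), (20, 17, 181), (18, 17, 185)]
202 [(19, 20, 100), (15, 20, 103), (16, 28, 100), (16, 137, 104), (15, 140, 104), (15, 137, 95), (9, 125, 53), (10, 139, 55), (10, 150, 63), (10, 146, 63), (10, 150, 63), (15, 150, 161), (16, 148, 195), (16, 144, 197), (19, 17, 162), (18, 14, 180), (20, 17
[... 438 characters left out ...]
12, 165, 110), (15, 149, 170), (16, 147, 184), (16, 34, 164), (18, 17, 185), (19, 15, 182)]
247 [(22, 15, 186), (19, 16, 180), (19, 16, 180), (15, 44, 174), (15, 148, 184), (16, 147, 186), (10, 164, 92), (9, 169, 80), (8, 167, 81), (9, 167, 81), (9, 167, 81), (12, 158, 113), (15, 148, 174), (15, 146, 166), (15, 46, 156), (16, 16, 180), (16, 15, 185)]
262 [(20, 17, 183), (19, 15, 185), (21, 14, 178), (17, 13, 182), (18, 14, 179), (21, 15, 174), (20, 19, 162), (19, 17, 162), (19, 17, 166), (21, 16, 157), (19, 17, 164), (20, 19, 160), (22, 17, 161), (19, 18, 160), (18, 17, 154), (19, 16, 180), (18, 17, 184)]
[array([210.9, 284.1]), array([237.4, 284.6])] [442.15571712 272.02325254 300.20663137]
```

```bash
python3 -m creep '[[[13,6,-20],[0,0,0.055]],[[26,12.5,-50],[0,0,0.055]],[[26,12.5,-90],[0,0,0.055]],[[26,12.5,-120],[0,0,0.055]],[[26,12.5,-134],[0,0,0.055]],[[26,12.5,-134],[0,0,0.055]]]' 1 25 | egrep 'eef|force'
python3 -m creep '[[[0,0,0],[0,0,0]],[[0,0,0],[0,0,0]],[[0,0,0],[0,0,0]],[[0,0,0],[0,0,0]],[[0,0,0],[0,0,0]],[[0,0,0],[0,0,0]],[[0,0,0],[0,0,0]],[[0,0,0],[0,0,0]],[[0,0,0],[0,0,0]],[[0,0,0],[0,0,0]]]' -1 25
```

```text
eef_pos: [467.7, 284.9, 165.8]
eef_rot: [-0.235, 0.972, -0.0, -0.001]
contact_force: [0.3, 0.7, 0.0]
grasp_force: 0.0
clock: 20.82
eef_pos: [467.7, 284.9, 166.2]
eef_rot: [-0.236, 0.972, -0.0, -0.0]
contact_force: [0.1, 0.0, 0.0]
width: 17.9
grasp_force: 24.9
```

```bash
python3 -m creep '[[[0,0,10],[0,0,0]],[[0,0,50],[0,0,0]],[[0,0,100],[0,0,0]],[[0,0,154],[0,0,0]],[[26,-44,154],[0,0,0.02]],[[52,-88,154],[0,0,0.04]],[[78,-132,154],[0,0,0.06]],[[104,-176,154],[0,0,0.08]],[[130,-220,154],[0,0,0.1]],[[156,-264,154],[0,0,0.1]],[[182,-308,154],[0,0,0.1]],[[208,-350,154],[0,0,0.1]],[[234,-392,154],[0,0,0.1]],[[234,-392,154],[0,0,0.1]],[[234,-392,154],[0,0,0.1]]]'
python3 - <<'E'
from h import *
c=cam('wrist'); save(c,'w8.png'); p=proj(c,[622,-158,74]);print(p)
for l,z in(('box_narrow_mouth',74),('box_narrow',0)):
    print(l,[(np.round(r['position']),round(r['conf'],2),atz(c,r['position'],z)) for r in models.pinpoint('wrist',l)[:3]])
E
```

```text
clock: 22.7
eef_pos: [701.3, -107.0, 319.9]
eef_rot: [-0.284, 0.959, 0.0, -0.0]
contact_force: [-0.7, 0.5, -1.1]
width: 18.0
grasp_force: 25.0
[ 84.6 283.7]
box_narrow_mouth [(array([ 86., 286.]), 0.81, array([ 622. , -155.4,   74. ]))]
box_narrow [(array([ 92., 288.]), 0.56, array([ 621.4, -152.7,    0. ]))]
```

View pics/w8.png

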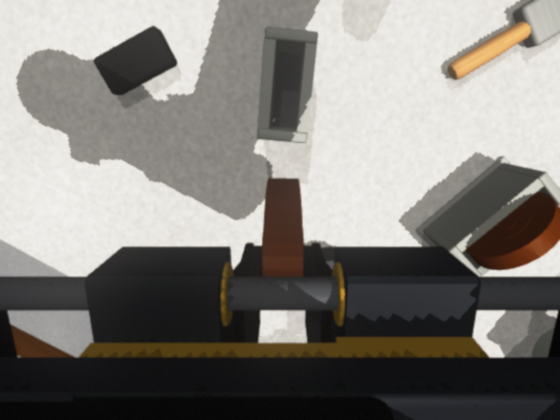

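The narrow box shows at rows 28–140, columns 258–317, tilted slightly, with the held oval seal below it at (180–275,283). The placed round seal stands in its box at lower right. I read the edges numerically.

Run:
```python
import cv2
g=cv2.cvtColor(cv2.imread('pics/w8.png'),cv2.COLOR_BGR2GRAY)
for r in (45,60,75,90,105,120): print(r,g[r,255:322].tolist())
for c in (280,287,294): print(c,g[22:50,c].tolist(),g[115:148,c].tolist())
```

```text
45 [132, 130, 129, 131, 133, 136, 136, 128, 115, 107, 105, 106, 107, 106, 107, 107, 106, 105, 105, 99, 83, 64, 56, 56, 56, 55, 57, 57, 57, 57, 57, 57, 57, 58, 58, 59, 59, 58, 58, 58, 59, 59, 59, 60, 60, 60, 61, 61, 61, 67, 85, 105, 110, 111, 110, 110, 111, 110, 110, 111, 119, 154, 203, 227, 229, 227, 227]
60 [133, 133, 135, 136, 136, 134, 127, 112, 107, 106, 104, 105, 104, 105, 107, 105, 105, 104, 99, 82, 63, 55, 52, 50, 51, 51, 51, 51, 51, 52, 52, 51, 54, 52, 52, 53, 53, 54, 54, 54, 54, 54, 54, 55, 55, 56, 60, 64, 77, 95, 108, 109, 111, 110, 111, 109, 111, 110, 113, 132, 180, 223, 229, 228, 227, 227, 228]
75 [138, 136, 135, 135, 132, 124, 110, 105, 105, 105, 104, 106, 105, 104, 106, 105, 103, 93, 71, 59, 53, 50, 50, 50, 50, 50, 51, 50, 51, 51, 52, 52, 50, 52, 51, 52, 53, 52, 53, 54, 54, 53, 54, 55, 57, 62, 69, 85, 102, 109, 110, 108, 109, 109, 110, 110, 111, 119, 155, 206, 229, 232, 232, 233, 233, 232, 232]
90 [134, 134, 135, 133, 123, 108, 104, 104, 103, 103, 103, 105, 105, 105, 104, 103, 92, 70, 57, 51, 51, 49, 50, 49, 49, 50, 52, 56, 55, 54, 57, 56, 54, 54, 55, 54, 55, 55, 58, 58
[... 896 characters left out ...]
0, 60, 59, 57, 61, 61, 61, 62, 64, 70, 75, 81, 93, 103, 109, 110, 108, 106, 105, 103, 101, 95, 117, 172, 201, 208, 210, 209, 209, 210]
287 [131, 131, 130, 128, 128, 124, 112, 106, 108, 109, 108, 108, 107, 105, 103, 101, 93, 82, 69, 60, 57, 56, 57, 57, 57, 58, 57, 58] [62, 62, 61, 62, 62, 62, 62, 62, 62, 63, 64, 65, 71, 77, 80, 85, 99, 107, 110, 110, 108, 107, 106, 104, 100, 101, 138, 182, 202, 205, 207, 209, 214]
294 [133, 133, 132, 132, 134, 137, 133, 120, 110, 108, 110, 108, 109, 108, 106, 105, 102, 92, 80, 66, 60, 59, 59, 58, 59, 59, 59, 58] [63, 64, 64, 64, 64, 64, 64, 65, 64, 65, 65, 67, 68, 72, 78, 84, 108, 148, 178, 171, 163, 179, 191, 198, 198, 187, 167, 175, 198, 208, 210, 209, 207]
```

Run:
```python
from h import *
s=robot.get_state(); c=cam('wrist'); f=lambda r,l: atz(c,[r,l],74)[:2]
Ls=[];M=[]
for r,a,b in((45,275.1,304.9),(60,274,303.3),(75,272.8,301.8),(90,271.7,300.2),(105,270.6,298.9),(120,269.5,297.7)):
    A,B=f(r,a),f(r,b); M.append((A+B)/2); Ls.append(np.hypot(*(A-B)))
M=np.array(M); d=M[0]-M[-1]; y=np.arctan2(-d[1],-d[0]); print(np.round(Ls,1),M.round(1).tolist(),'yaw',y)
t=[f(39.5,290),f(130.3,283)]; mid=(t[0]+t[1])/2; u=np.array([np.cos(y),np.sin(y)]); m0=M.mean(0); ctr=m0+u*(u@(mid-m0)); print('len',np.hypot(*(t[0]-t[1])),'centre',ctr)
R=Ro.from_quat(s['eef_rot']).as_matrix(); ty=np.arctan2(-R[1,0],-R[0,0]); print('tool yaw',ty,s['eef_pos'])
P=seal(68,110,0)
h=cv2.cvtColor(c['color'],cv2.COLOR_RGB2HSV); m=blob((h[...,1]>90)&((h[...,0]<14)),[225,283]); print('seen',cv2.boundingRect(m),[np.where(m[r]>0)[0][[0,-1]] for r in(195,215,235)])
for dx in(-3,0,3):
    X=np.array([s['eef_pos']+R@[p[0]+dx,p[1],160.2-p[2]] for p in P]); q=np.array([proj(c,x) for x in X]); 
    k=np.zeros(m.shape,np.uint8); cv2.fillConvexPoly(k,cv2.convexHull(q[:,::-1].astype(np.int32)),255)
    print(dx,q[:,0].min(),[np.where(k[r]>0)[0][[0,-1]] for r in(195,215,235)])
```

```text
[26.  25.8 25.8 25.6 25.7 25.9] [[592.0, -170.3], [602.8, -164.6], [613.8, -158.8], [625.2, -152.8], [636.6, -146.7], [648.2, -140.4]] yaw 0.4892650293227448
len 77.46231341755811 centre [ 622.30415453 -154.25780276]
tool yaw 0.5773387611675893 [ 701.28124628 -105.85830391  320.90119019]
seen (262, 180, 42, 97) [array([267, 298]), array([265, 300]), array([264, 301])]
-3 181.7 [array([266, 302]), array([265, 303]), array([264, 304])]
0 176.8 [array([265, 302]), array([264, 304]), array([264, 305])]
3 171.9 [array([265, 303]), array([264, 304]), array([263, 305])]
```

```bash
python3 -m creep '[[[-35,-20,0],[0,0,-0.088]],[[-65,-38,0],[0,0,-0.088]],[[-80.5,-49,0],[0,0,-0.088]],[[-80.5,-49,-30],[0,0,-0.088]],[[-80.5,-49,-60],[0,0,-0.088]],[[-80.5,-49,-76],[0,0,-0.088]],[[-80.5,-49,-76],[0,0,-0.088]],[[-80.5,-49,-76],[0,0,-0.088]]]'
python3 - <<'E'
from h import *
for i in range(4):
    d=cam('side'); s=robot.get_state(); R=Ro.from_quat(s['eef_rot']).as_matrix(); print(s['eef_pos'].round(1), np.arctan2(-R[1,0],-R[0,0]).round(3))
for n in('side','scene'):
    d=cam(n)
    print(n,[(np.round(r['position'],1),round(r['conf'],2),atz(d,r['position'],84)) for r in models.pinpoint(n,'seal_oval')[:2]],[(np.round(r['position'],1),round(r['conf'],2),atz(d,r['position'],74)) for r in models.pinpoint(n,'box_narrow_mouth')[:2]])
h=cv2.cvtColor(cam('side')['color'],cv2.COLOR_RGB2HSV)
d=cam('side'); h=cv2.cvtColor(d['color'],cv2.COLOR_RGB2HSV); p=proj(d,s['eef_pos']+R@[0,0,110]); m=blob((h[...,1]>70)&(h[...,0]<14),p); print('pred centre',p,'blob',cv2.boundingRect(m),'pred foot',proj(d,s['eef_pos']+R@[0,0,160.2]))
q=np.array([proj(d,s['eef_pos']+R@[a[0]-1.3,a[1],160.2-a[2]]) for a in seal(68,110,0)]); print('pred cols',q[:,1].min(),q[:,1].max(),'bottom',q[:,0].max())
E
```

```text
clock: 23.9
eef_pos: [622.1, -156.0, 245.7]
eef_rot: [-0.242, 0.97, -0.001, 0.001]
contact_force: [-1.3, -1.1, -0.8]
width: 17.6
grasp_force: 25.0
[ 622.1 -156.1  245.8] 0.488
[ 621.9 -156.1  245.7] 0.488
[ 621.8 -156.1  245.6] 0.488
[ 621.6 -156.1  245.4] 0.488
side [(array([145. , 327.9]), 0.98, array([ 621.6, -164.3,   84. ]))] [(array([148.7, 327.9]), 0.7, array([ 620.7, -164.2,   74. ]))]
scene [(array([193.7, 208.9]), 0.69, array([ 631.4, -159.2,   84. ]))] [(array([195.3, 212.9]), 0.66, array([ 621.5, -155. ,   74. ])), (array([217.9, 218.6]), 0.55, array([694.2, -94.7,  74. ]))]
pred centre [128.1 327.5] blob (314, 110, 31, 40) pred foot [146.5 325.7]
pred cols 310.1 344.1 bottom 149.3
```

```bash
python3 -m creep '[[[0,0,-4],[0,0,0]],[[0,0,-8],[0,0,0]],[[0,0,-12],[0,0,0]],[[0,0,-14],[0,0,0]],[[0,0,-14],[0,0,0]]]' | egrep 'eef_pos|force'
```

```text
eef_pos: [621.1, -156.1, 230.0]
contact_force: [-0.2, 0.6, -1.1]
grasp_force: 25.0
```

```bash
python3 -m creep '[[[0,0,-3],[0,0,0]],[[0,0,-6],[0,0,0]],[[0,0,-9],[0,0,0]],[[0,0,-12],[0,0,0]],[[0,0,-12],[0,0,0]]]' | egrep 'eef_pos|force'
```

```text
eef_pos: [621.0, -156.1, 217.8]
contact_force: [-0.1, 0.1, -1.2]
grasp_force: 25.0
```

```bash
python3 -m creep '[[[0,0,-3],[0,0,0]],[[0,0,-6],[0,0,0]],[[0,0,-9],[0,0,0]],[[0,0,-10],[0,0,0]],[[0,0,-10],[0,0,0]]]' | egrep 'eef_pos|force'
```

```text
eef_pos: [621.2, -156.1, 208.2]
contact_force: [-0.2, -0.4, -1.1]
grasp_force: 25.0
```

```bash
python3 -m creep '[[[0,0,-1],[0,0,0]],[[0,0,-2],[0,0,0]],[[0,0,-3],[0,0,0]],[[0,0,-4],[0,0,0]],[[0,0,-4],[0,0,0]]]' | egrep 'eef_pos|force'
```

```text
eef_pos: [621.1, -156.1, 204.1]
contact_force: [0.3, 0.2, -1.3]
grasp_force: 25.0
```

```bash
python3 -m creep '[[[0,0,-1],[0,0,0]],[[0,0,-2],[0,0,0]],[[0,0,-3],[0,0,0]],[[0,0,-4],[0,0,0]],[[0,0,-4],[0,0,0]]]' | egrep 'eef_pos|force'
```

```text
eef_pos: [621.1, -156.1, 200.1]
contact_force: [-0.5, 0.2, -1.5]
grasp_force: 25.0
```

```bash
python3 -m creep '[[[0,0,-1],[0,0,0]],[[0,0,-2],[0,0,0]],[[0,0,-3],[0,0,0]],[[0,0,-4],[0,0,0]],[[0,0,-4],[0,0,0]]]' | egrep 'eef_pos|force'
```

```text
eef_pos: [621.1, -156.1, 196.1]
contact_force: [-0.0, -0.5, -1.4]
grasp_force: 25.0
```

```bash
python3 -m creep '[[[0,0,-1],[0,0,0]],[[0,0,-2],[0,0,0]],[[0,0,-3],[0,0,0]],[[0,0,-4],[0,0,0]],[[0,0,-4],[0,0,0]]]' | egrep 'eef_pos|force'
```

```text
eef_pos: [621.1, -156.1, 192.1]
contact_force: [-0.7, -0.4, -1.4]
grasp_force: 25.0
```

```bash
python3 -m creep '[[[0,0,-1],[0,0,0]],[[0,0,-2],[0,0,0]],[[0,0,-3],[0,0,0]],[[0,0,-4],[0,0,0]],[[0,0,-4],[0,0,0]]]' | egrep 'eef_pos|force'
```

```text
eef_pos: [621.1, -156.1, 188.1]
contact_force: [-0.4, 0.1, -1.2]
grasp_force: 25.0
```

```bash
python3 -m creep '[[[0,0,-1],[0,0,0]],[[0,0,-2],[0,0,0]],[[0,0,-3],[0,0,0]],[[0,0,-4],[0,0,0]],[[0,0,-4],[0,0,0]]]' | egrep 'clock|eef_pos|force'
```

```text
clock: 30.12
eef_pos: [621.1, -156.1, 184.1]
contact_force: [-0.2, 0.2, -0.8]
grasp_force: 25.0
```

```bash
python3 -m creep '[[[0,0,-1],[0,0,0]],[[0,0,-2],[0,0,0]],[[0,0,-3],[0,0,0]],[[0,0,-3],[0,0,0]]]' | egrep 'eef_pos|force'
```

```text
eef_pos: [621.1, -156.1, 181.1]
contact_force: [-0.0, -0.1, -0.9]
grasp_force: 25.0
```

```bash
python3 -m creep '[[[0,0,-1],[0,0,0]],[[0,0,-2],[0,0,0]],[[0,0,-3],[0,0,0]],[[0,0,-4],[0,0,0]],[[0,0,-4],[0,0,0]]]' | egrep 'eef_pos|force'
```

```text
eef_pos: [621.4, -156.1, 178.0]
contact_force: [-1.1, 0.4, 4.4]
grasp_force: 25.0
```

```bash
python3 -m creep '[[[0,0,1],[0,0,0]],[[0,0,1],[0,0,0]],[[0,0,1],[0,0,0]]]' | egrep 'eef_pos|force'
python3 -c "
from h import *
for i in range(3):
    s=robot.get_state();print(s['contact_force'].round(1),s['torque'].round(2),s['eef_pos'].round(1)); c=cam('side')"
```

```text
eef_pos: [621.4, -156.1, 178.4]
contact_force: [0.5, 0.6, 3.5]
grasp_force: 25.0
[0.5 0.6 3.5] [ 0.14  0.26 -0.01] [ 621.4 -156.1  178.4]
[-0.3  0.3  3.8] [0.18 0.18 0.02] [ 621.4 -156.1  178.4]
[-0.4  0.6  4.3] [0.18 0.21 0.06] [ 621.3 -156.1  178.3]
```

```bash
python3 -m creep '[[[0,0,0.5],[0,0,0]],[[0,0,0.5],[0,0,0]],[[0,0,0.5],[0,0,0]]]' | egrep 'eef_pos|force'
```

```text
eef_pos: [621.3, -156.1, 178.7]
contact_force: [-0.8, -0.3, 2.8]
grasp_force: 25.0
```

```bash
python3 -m creep '[[[0,0,0.7],[0,0,0]],[[0,0,0.7],[0,0,0]]]' | egrep 'eef_pos|force'
python3 -m creep '[[[0,0,0],[0,0,0]],[[0,0,0],[0,0,0]],[[0,0,0],[0,0,0]],[[0,0,0],[0,0,0]],[[0,0,0],[0,0,0]],[[0,0,0],[0,0,0]]]' 0.4 25
python3 -m creep '[[[0,0,10],[0,0,0]],[[0,0,40],[0,0,0]],[[0,0,80],[0,0,0]],[[0,0,130],[0,0,0]],[[-25,-15,130],[0,0,0]],[[-25,-15,130],[0,0,0]]]'
python3 - <<'E'
from h import *
s=robot.get_state(); c=cam('wrist'); h=cv2.cvtColor(c['color'],cv2.COLOR_RGB2HSV)
p=proj(c,[621.5,-156,90]); m=blob((h[...,1]>90)&(h[...,0]<14),p); print('oval blob',cv2.boundingRect(m))
q=np.array([proj(c,Ro.from_euler('z',.488).apply(a)+[621.5,-156,0]) for a in seal(68,110,20) if a[2]>60]);print('pred',q.min(0)[::-1],q.max(0)[::-1])
print('round on wrist',[(np.round(r['position']),round(r['conf'],2),atz(c,r['position'],32)) for r in models.pinpoint('wrist','seal_round')],'oval',[(np.round(r['position']),round(r['conf'],2),atz(c,r['position'],20)) for r in models.pinpoint('wrist','seal_oval')])
for n in('side','scene'):
    d=cam(n); h=cv2.cvtColor(d['color'],cv2.COLOR_RGB2HSV)
    for nm,P,o,y in(('round',seal(90,86,33),[613.7,104.4,0],-.22),('oval',seal(68,110,20),[621.5,-156,0],.488)):
        q=np.array([proj(d,Ro.from_euler('z',y).apply(a)+o) for a in P if a[2]>74]); m=blob((h[...,1]>70)&(h[...,0]<14),q.mean(0))
        print(n,nm,'pred',q.min(0)[::-1],q.max(0)[::-1]-q.min(0)[::-1],'seen',cv2.boundingRect(m))
E
```

```text
eef_pos: [621.2, -156.1, 179.3]
contact_force: [-0.8, 0.6, 1.3]
grasp_force: 25.0
clock: 33.15
eef_pos: [621.2, -156.0, 179.5]
eef_rot: [-0.241, 0.97, 0.0, 0.0]
contact_force: [0.0, 0.2, 0.2]
width: 59.9
grasp_force: 0.0
clock: 33.9
eef_pos: [595.1, -171.7, 311.4]
eef_rot: [-0.241, 0.971, -0.0, 0.001]
contact_force: [0.8, -0.2, -0.5]
width: 61.0
grasp_force: 0.0
oval blob (273, 186, 24, 74)
pred [274.5 184.1] [296.7 260.8]
round on wrist [(array([ 69., 351.]), 0.61, array([ 467.6, -165.4,   32. ]))] oval [(array([207., 286.]), 0.68, array([ 621.8, -154.8,   20. ])), (array([ 18., 232.]), 0.54, array([ 479. , -289.9,   20. ]))]
side round pred [233.7 203.2] [37.2 39.3] seen (237, 206, 35, 38)
side oval pred [309.5 127.5] [32.2 25.6] seen (312, 129, 30, 27)
scene round pred [297.2 200.6] [27.6 28.6] seen (298, 202, 28, 31)
scene oval pred [206.3 174.7] [10.5 28.3] seen (207, 176, 11, 29)
```

Both seals show where an upright seal in its slot should, within the roughly 2 mm calibration. The robot is clear of everything.

```bash
python3 -c "
from cell import workorder
print(workorder.finish_job())"
```

```text
the job is handed in; nothing more can be done
None
```

Both seals are standing on their pads, the round one in the wide-slot box and the oval one in the narrow-slot box, and the job was handed in at about 34 s; pad force read at most about 9 N and no verdict came back.

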